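# Open the tool-locked door of the bench supply

## Task

The bench supply's door stands ajar on its safety catch, which opens only with a tool: take the screwdriver from the wooden block, put its blade down through the gap behind the door, press the sprung hook down gently and draw the door out while the hook is held down, until it is free of its keeper. Swing the door at least 45 degrees open so that the transformer inside can be reached, then stand the screwdriver upright in the block again, and leave the other things where they are.

Things in the scene. Friction and masses are not known exactly. Their poses are not given: they have to be found in the camera images.
- supply_case: grey sheet-steel case of a bench power supply, 150 mm deep (x) by 240 mm wide (y) by 135 mm high, heavy, does not move; origin under its centre, front faces its own -x. The roof ends at the front, x = -75 mm. The 8 mm thick door covers the front; its upright hinge axis is at x = -75, y = +117.5 mm (left edge seen from the robot). More than 14 N on the door or hook bends them.
- case_door (a joint): door angle in rad: 0 shut, grows to 1.6 as the right edge swings out towards the robot. It stays where it is left (0.6 N at the hook moves it). It starts ajar at 0.075 to 0.098; the caught hook stops it at about 0.104, and the hook must be held down until about 0.165 to be free of the keeper.
- hook_gap (a point): point on the top edge of the door's inner face, above the middle line of the hook's arm, 134 mm above the bench, 205.5 mm from the hinge axis, 28 mm from the door's free edge; it swings with the door. x points square from the door into the case, y along the door to the hinge, z up. Below it, in the gap, lies the hook's flat steel arm, 12 mm wide (y), from 2 to 38 mm behind the door's inner face.
- driver: screwdriver with yellow handle, 164 mm, 50 g, blade down in the block's middle hole with some play (leans up to 5 degrees). Its x runs along it to the blade; its axis line lies at z = +10 mm of its own frame. Handle 20 mm thick from x = -82 to +3 mm, tapering at the lower end; round blade 4.8 mm thick to x = +80.5 mm. In the block its origin is about 87 mm, the handle's top 169 mm above the bench.
- driver_tip (a point): end of the screwdriver's blade, on its axis, at x = +80.5 mm of driver
- tool_block: light wooden block, 55 (x) by 150 (y) by 84 mm high, does not move; origin under its centre. Three upright through holes of 12 mm diameter at y = -45, 0 and +45 mm, x = 0; the screwdriver hangs in a hole by its handle with its blade tip about 6 mm above the bench.
- cap: standing dark electrolytic capacitor, 22 mm diameter, 34 mm high, origin under its centre; bystander
- module: small circuit board with battery pack, 58 by 94 by 38 mm, origin under its centre; bystander
- tape_1: small roll of black tape lying flat, 55 mm diameter, 19 mm high, origin under its centre; bystander
- roof_edge (a point): point on the front edge of the case roof opposite hook_gap, 135 mm above the bench: the fixed side of the gap (gap = 205.5 mm x door angle, 15 to 20 mm at the start). The top of the hook's arm lies 22 to 39 mm below, not measured: it rests under the upper edge of a window in a keeper plate 6 mm behind this edge, which is screwed on in slots at another height each time.
- hook_pivot (a point): pin on the door's inner face on which the sprung hook turns, 100 mm from its arm towards the hinge; swings with the door. A spring lifts the arm: 2.5 to 6.5 N start it down, then 0.25 N more per mm. Pressed 8.3 to 10 mm below where it was first felt, its barb passes under the keeper; less and it still catches; at 10.4 mm it lands on the window's rigid lower edge, along which it may slide.
Mind the look-alikes: they are no part of the job. There is more than one size of the tool_block; the job needs the largest.

How it is judged:
On the way, in this order (a step that is already met when the one before it is completed fails the run):
1. the screwdriver is out of the block (z of driver_tip in the frame of tool_block above 0.09 m), for 0.1 s.
2. its blade is in the gap behind the door, still caught, and presses the hook (horizontal distance between driver_tip and hook_gap below 0.035 m and z of driver_tip in the frame of hook_gap below -0.02 m and contact force between driver and supply_case above 2 N and value of joint case_door below 0.14 rad), for 0.1 s.
3. the door is free and swung at least 45 degrees open (40 counts) (value of joint case_door above 0.7 rad), for 0.2 s.
At the end, for the whole second after the job is handed in: The door stands at least 45 degrees open (0.70 rad counts) and at rest; the screwdriver stands in a hole of the block, blade down to within 30 mm of the bench, within 14 degrees of upright, released and at rest (value of joint case_door above 0.7 rad and velocity of joint case_door below 0.05 rad/s and z of driver_tip in the frame of tool_block below 0.03 m and angle between driver's own x axis and vertical above 2.9 rad and horizontal distance between driver_tip and tool_block below 0.06 m and linear speed of driver below 0.03 m/s); the robot touches nothing.
It fails at once if the hook or door is forced: the screwdriver presses or pulls on them with more than 14 N (contact force between driver and supply_case above 14 N).
It fails at once if the gripper pushes or pulls the supply or its door with more than 14 N (contact force between any of the fingers, the arm and supply_case above 14 N).
It fails at once if a bystander is moved more than 30 mm (distance of any of cap, module, tape_1 from where it was at the start of the episode above 0.03 m).
It also fails if it takes over 61 s, if anything falls off the work surface, if the arm or the gripper's body presses on something with over 40 N, if the wrist force passes 120 N, or if a joint passes its speed limit or range.

## Robot

A 6-joint arm with a two-finger parallel gripper is mounted at the origin on a cart in front of the work surface, level with it; the furniture and walls round the work are solid. World frame = base frame: x ahead of the robot, y to its left, z up, the work surface at z = 0. Lengths are in m, angles in rad, forces in N, time in s.
With the tool pointing down it reaches from about 0.35 to 0.975 m from the base axis. Payload 7.1 kg.
Tool frame: the origin (TCP) lies midway between the tips of the shut fingers; the grasp point (between the pads) lies 19 mm behind it; z points along the fingers, y is the line along which they close (so a half turn about z gives the same grasp; the last joint's range is limited). The gripper opens to 88 mm and grips with 3 to 60 N. Pads are 20 mm wide; open, the fingers measure 115 mm over their backs; the gripper's body (75 mm by 178 mm) begins 61 mm behind the grasp point.
Start: joints at [-0.019, 0.423, 1.63, -0, 1.089, -0.019], TCP at [0.625, 0, 0.223] pointing down, gripper open.
Joint ranges: [-3, 3], [-0.9, 2.11], [0.09, 2.58], [-1.31, 4.45], [0.11, 2.69], [-2.54, 2.54]. Speed limits (rad/s): [2.39, 2.39, 3.01, 3.14, 3.14, 3.14].

## Interface

Orientations are given as a unit quaternion [w, x, y, z].
In Python, from station import move_pose, movel, movej, command_gripper, wait, inverse_kinematics, read_camera, camera_info, MotionError, job_done, get_time, get_joint_pos, get_qvel, get_effort, get_tcp_pos, get_ee_rot, get_ft_force, get_ft_torque, get_grip_width, get_finger_force gives the robot as it stands. Calls block until the motion is done:
- move_pose(position, orientation): joint-space move of the TCP to a pose.
- movel(position, frame=None, v=0.15, until_force=None): straight line of the TCP; frame=None keeps the orientation; v is the mean speed in m/s. With until_force (N) it stops when the force on the tool has changed by that much, and returns True; else False.
- movej(angles): joint-space move.
- command_gripper(opening): opening from 0.0 (shut) to 1.0 (fully open); the grip force is fixed at half the most; returns when the fingers have stopped.
- wait(seconds).
- inverse_kinematics(position, orientation): joint angles nearest the present ones, or None.
- read_camera(name): name is "scene" or "side" or "wrist"; returns the picture (480x640x3 uint8, red, green, blue); there is no depth.
- camera_info(name): a dict with "intrinsics" (3x3 intrinsics, pixels), "dist" ([k1, k2, p1, p2, k3] as OpenCV has them; the pictures are not rectified), "T" (4x4, takes a point from camera to world coordinates); the wrist camera has in their place "tool_from_camera" (4x4, takes a point from camera to tool coordinates, whose origin is the TCP and whose axes are the flange's). Camera axes: x right, y up, looking along -z (the intrinsics and any distortion apply to the point x, -y, -z); pixel columns grow to the right and rows downward; lengths in m; the calibration is good to about 2 mm. A picture is of the moment at which its call begins: read the wrist's pose just before it. camera_info takes no time and is no camera call.
A pose or a line that the arm cannot do raises MotionError and nothing moves.
- job_done(): hands the job in; it is judged then, once.
Readings, each from a call of its own:
- get_time(): time.
- get_joint_pos(): joint angles.
- get_qvel(): joint speeds.
- get_effort(): joint torques, N m.
- get_tcp_pos(): TCP position.
- get_ee_rot(): TCP orientation.
- get_ft_force(): force on the tool from outside, world axes, zero at the start.
- get_ft_torque(): the same for the moment, N m.
- get_grip_width(): opening from 0.0 (shut) to 1.0 (fully open).
- get_finger_force(): force on a finger pad.
Only numpy, scipy, OpenCV 4.12 (cv2) and the standard library are available. Lean on these libraries where they do the work, as an engineer would, in place of code of your own. Each camera call takes 0.05 s, during which the arm holds its last target. There are 200 camera calls.

## Working session

There is one attempt and no reset: what is moved stays moved. The work goes in short steps, each a Python script; the robot and the scene stay as the last script left them, time stands still between calls to the robot, and variables do not carry over. Pictures are saved under pics/ and viewed, at most 11 in all, crops included, and the job is handed in when it is done.

```bash
ls; mkdir -p pics
python3 - <<'E'
from station import *
import cv2
for n in ("scene","side"):
    im=read_camera(n); cv2.imwrite(f"pics/{n}0.png",im[:,:,::-1])
    i=camera_info(n); print(n,i)
print(camera_info("wrist")); print(get_time())
E
```

```text
pics
scene {'intrinsics': array([[473.45801045,   0.        , 320.2038229 ],
       [  0.        , 473.45801045, 247.42390259],
       [  0.        ,   0.        ,   1.        ]]), 'dist': array([0.00013648, 0.        , 0.        , 0.        , 0.        ]), 'T': array([[ 0.73046795,  0.46912958, -0.49632047, -0.08922974],
       [-0.68270932,  0.48242758, -0.54879106, -0.58280971],
       [-0.01801544,  0.73971689,  0.67267702,  0.87617714],
       [ 0.        ,  0.        ,  0.        ,  1.        ]])}
side {'intrinsics': array([[494.9012944 ,   0.        , 326.21860604],
       [  0.        , 494.9012944 , 242.18758231],
       [  0.        ,   0.        ,   1.        ]]), 'dist': array([-0.03705981,  0.        ,  0.        ,  0.        ,  0.        ]), 'T': array([[ 0.96911158,  0.11718934, -0.21700095,  0.27205611],
       [-0.24591577,  0.52575255, -0.81431547, -0.74099763],
       [ 0.01865971,  0.84252651,  0.53833159,  0.64528999],
       [ 0.        ,  0.        ,  0.        ,  1.        ]])}
{'intrinsics': array([[363.25505755,   0.        , 323.14464862],
       [  0.        , 363.25505755, 234.58191677],
       [  0.        ,   0.        ,   1.        ]]), 'dist': array([-0.04446008,  0.        ,  0.        ,  0.        ,  0.        ]), 'tool_from_camera': array([[ 3.97814156e-04,  9.68331529e-01,  2.49667563e-01,
         6.83454410e-02],
       [ 9.99999823e-01, -4.95730657e-04,  3.29308050e-04,
         7.17724572e-04],
       [ 4.42647233e-04,  2.49667388e-01, -9.68331554e-01,
        -1.61992409e-01],
       [ 0.00000000e+00,  0.00000000e+00,  0.00000000e+00,
         1.00000000e+00]])}
0.1
```

View pics/scene0.png

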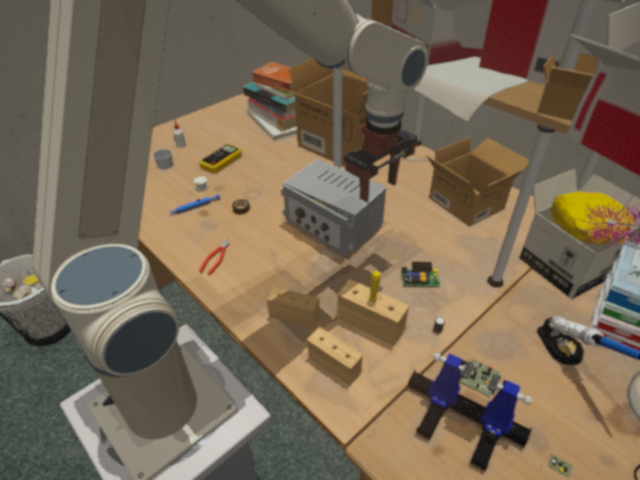

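View pics/side0.png

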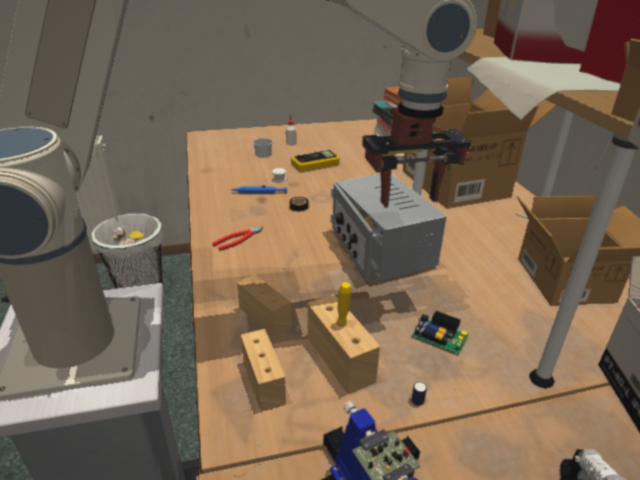

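The yellow-handled screwdriver is at scene (375,285), in the large block at (372,310). The look-alikes are the block with holes at (335,355), the angled block at (293,305) and the blue tool at (195,205). The case is at (335,205), with the module at (421,275), the cap at (438,325) and the tape at (241,206). Next I'll take a wrist view from higher up.

```bash
cat > h.py <<'E'
from station import *
import numpy as np, cv2
from scipy.spatial.transform import Rotation as R
def rot(q): return R.from_quat(np.r_[q[1:],q[0]])
def quat(r): q=r.as_quat(); return [q[3],q[0],q[1],q[2]]
def tool_T():
    T=np.eye(4); T[:3,:3]=rot(get_ee_rot()).as_matrix(); T[:3,3]=get_tcp_pos(); return T
def shot(n,f=None):
    i=camera_info(n); T=tool_T()@i["tool_from_camera"] if n=="wrist" else i["T"]
    im=read_camera(n)[:,:,::-1].copy()
    if f: cv2.imwrite(f"pics/{f}.png",im); np.save(f"pics/{f}.npy",T)
    return im,(i["intrinsics"],i["dist"],T)
def cam(n,f=None):
    i=camera_info(n); return i["intrinsics"],i["dist"],(np.load(f"pics/{f}.npy") if n=="wrist" else i["T"])
def ray(c,p):
    K,d,T=c; u=cv2.undistortPoints(np.array([[p]],float),K,d)[0,0]
    v=T[:3,:3]@np.array([u[0],-u[1],-1]); return T[:3,3],v/np.linalg.norm(v)
def onz(c,p,z):
    o,v=ray(c,p); return o+v*(z-o[2])/v[2]
def tri(c1,p1,c2,p2):
    o1,v1=ray(c1,p1);o2,v2=ray(c2,p2)
    s=np.linalg.lstsq(np.c_[v1,-v2],o2-o1,rcond=None)[0]
    a,b=o1+s[0]*v1,o2+s[1]*v2; return (a+b)/2,np.linalg.norm(a-b)
def proj(c,P):
    K,d,T=c; q=T[:3,:3].T@(np.array(P)-T[:3,3]); q=q*[1,-1,-1]
    return cv2.projectPoints(q.reshape(1,1,3),np.zeros(3),np.zeros(3),K,d)[0].ravel()
E
python3 - <<'E'
from h import *
print(get_ee_rot())
S=cam("scene");D=cam("side")
print("driver top",tri(S,(376,273),D,(345,284)))
for p in [(345,287),(405,318),(342,308)]: print("block top",onz(S,p,.084))
for p in [(283,184),(344,213),(384,183),(328,162)]: print("roof",onz(S,p,.135))
move_pose([0.5,-0.05,0.42],get_ee_rot())
im,c=shot("wrist","w1"); print(get_time(),c[2])
E
```

```text
[-5.08447655e-04  7.07107759e-01  7.07105462e-01 -4.73201395e-04]
driver top (array([ 0.46340808, -0.1440642 ,  0.16729964]), np.float64(0.0002756929602999373))
block top [ 0.4443393  -0.07364032  0.084     ]
block top [ 0.47224456 -0.22549326  0.084     ]
block top [ 0.39539632 -0.11291845  0.084     ]
roof [0.56074632 0.28128934 0.135     ]
roof [0.58897904 0.07436521 0.135     ]
roof [0.76049573 0.09126591 0.135     ]
roof [0.725419   0.27525091 0.135     ]
1.1 [[ 9.99994799e-01 -1.17687107e-03  3.00269650e-03  5.01172552e-01]
 [ 3.90907081e-04  9.68407883e-01  2.49371247e-01  1.84238616e-02]
 [-3.20131277e-03 -2.49368776e-01  9.68403307e-01  5.80840775e-01]
 [ 0.00000000e+00  0.00000000e+00  0.00000000e+00  1.00000000e+00]]
```

View pics/w1.png

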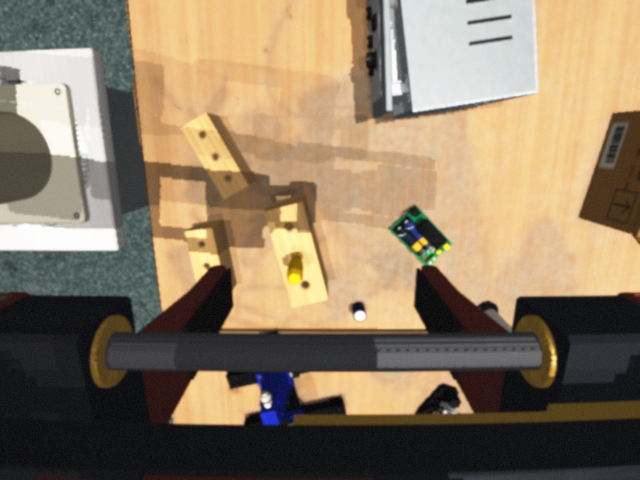

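The wrist view shows the driver at (294,268) in the middle hole of the largest block, whose outer holes are at (289,225) and (305,285). The smaller blocks are at (205,245) and (215,155). The door is ajar at about (390,60). Next come close views of the driver and of the gap.

Run:
```python
from h import *
q=[0,.70710678,.70710678,0]
S=cam("scene");D=cam("side");W=cam("wrist","w1")
print("driver top w1", onz(W,(295,262),.169))
print("other blocks", onz(W,(240,190),.07),onz(W,(205,118),.07),onz(W,(185,127),.07))
move_pose([0.46,-0.22,0.30],q); a,_=shot("wrist","w2")
move_pose([0.58,0.04,0.29],q); b,_=shot("wrist","w3"); print(get_time())
cv2.imwrite("pics/c23.png",np.hstack([a[30:300,150:500],b[0:270,150:550]]))
```

```text
driver top w1 [ 0.46627874 -0.12149965  0.169     ]
other blocks [ 0.38209158 -0.04822187  0.07      ] [0.33949702 0.04974574 0.07      ] [0.31106614 0.03820477 0.07      ]
3.1667
```

View pics/c23.png

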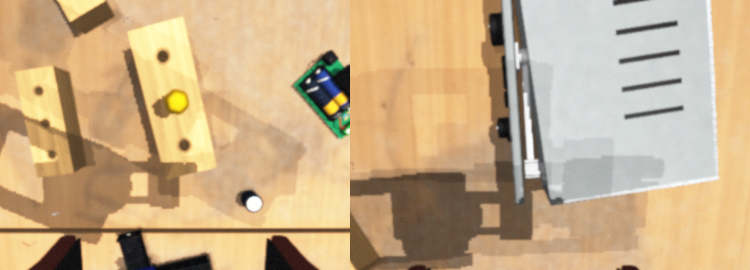

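Run:
```python
from h import *
b=cv2.imread("pics/w3.png"); cv2.imwrite("pics/z3.png",cv2.resize(b[0:220,270:400],None,fx=4,fy=2.7,interpolation=cv2.INTER_CUBIC))
W=cam("wrist","w3");V=cam("wrist","w2")
print("roof corners",onz(W,(348,203),.135),onz(W,(518,178),.135))
print("driver top",onz(V,(326,131),.169))
h1,h2=onz(V,(312,86),.084),onz(V,(334,175),.084);print("holes",h1,h2,np.linalg.norm(h1-h2),(h1+h2)/2)
```

```text
roof corners [0.60239058 0.05475664 0.135     ] [0.75171861 0.07741329 0.135     ]
driver top [ 0.46358481 -0.14351173  0.169     ]
holes [ 0.45042035 -0.09846566  0.084     ] [ 0.4725772  -0.18518861  0.084     ] 0.08950863499044992 [ 0.46149877 -0.14182713  0.084     ]
```

View pics/z3.png

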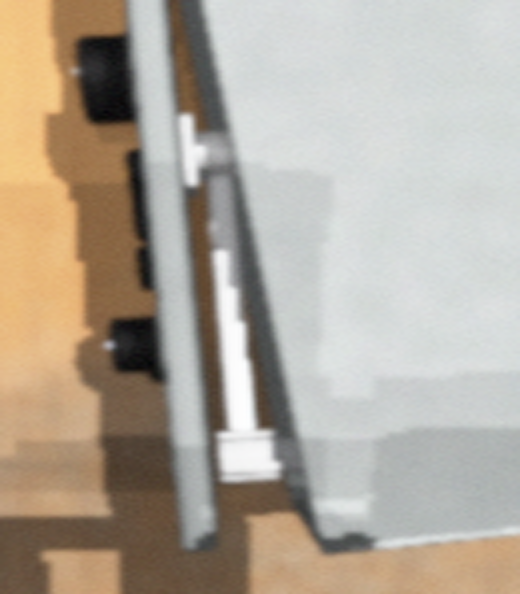

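The zoom shows the door's inner top edge running from full-frame (311,0) to (324,196), and the roof edge from (321,7) to (350,202). The hook's arm plate is at (331,168). Now the geometry.

```bash
cat >> h.py <<'E'
Q=[0,.70710678,.70710678,0]
E
python3 - <<'E'
from h import *
W=cam("wrist","w3")
def line(p,q,z):
    a,b=onz(W,p,z),onz(W,q,z); d=(b-a)[:2]; return a[:2],b[:2],np.arctan2(d[0],-d[1])
r=line((321.25,7.4),(348.75,189),.135); d=line((311,0),(323.75,196),.134)
print("roof",r,"door",d,"theta",r[2]-d[2])
print("arm",[onz(W,(331,168.5),z) for z in (.096,.105,.113)])
g=cv2.cvtColor(cv2.imread("pics/w3.png"),cv2.COLOR_BGR2GRAY)
# second view: look at hinge end & pivot
move_pose([0.50,0.13,0.30],Q); shot("wrist","w4"); print(get_time())
b=cv2.imread("pics/w4.png"); cv2.imwrite("pics/z4.png",cv2.resize(b[0:300,280:480],None,fx=2.9,fy=2,interpolation=cv2.INTER_CUBIC))
E
```

```text
roof (array([0.57888812, 0.21102428]), array([0.60283703, 0.06713237]), np.float64(0.16492499501911978)) door (array([0.5708036 , 0.21673106]), array([0.58098458, 0.06080685]), np.float64(0.06520187430236081)) theta 0.09972312071675897
arm [array([0.58804221, 0.08200561, 0.096     ]), array([0.58785178, 0.08265933, 0.105     ]), array([0.5876825 , 0.08324041, 0.113     ])]
3.7667
```

View pics/z4.png

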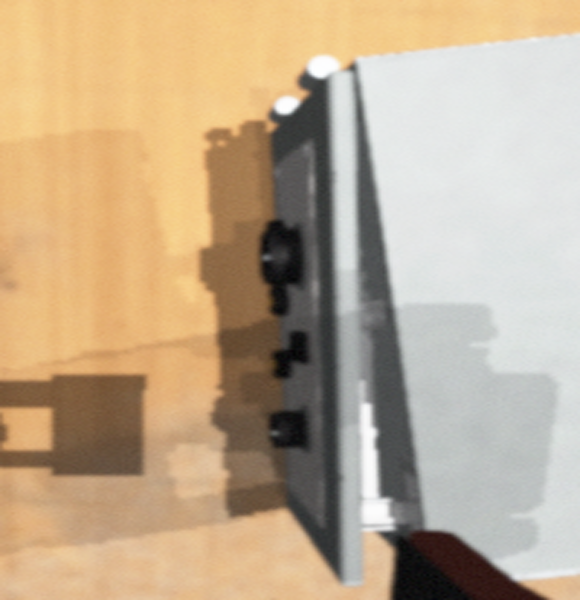

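Run:
```python
from h import *
W=cam("wrist","w4");W3=cam("wrist","w3")
L=onz(W,(403.1,31),.135); Rr=onz(W3,(350,202),.135)
print(L,Rr,np.linalg.norm(L-Rr))
a,b=onz(W,(403.1,31),.135),onz(W,(424.1,250),.135); print("yaw",np.arctan2(b[0]-a[0],a[1]-b[1]))
a,b=onz(W,(403.0,37),.134),onz(W,(404.8,290),.134); print("door",a,b,np.linalg.norm(a-b),np.arctan2(b[0]-a[0],a[1]-b[1]))
print("arm",onz(W,(280+375/2.9,515/2),.105))
```

```text
[0.56687221 0.28704396 0.135     ] [0.60414009 0.05565002 0.135     ] 0.23437587217453257
yaw 0.15487819094561797
door [0.56719261 0.28269288 0.134     ] [0.58061076 0.05732115 0.134     ] 0.22577082419669253 0.0594676350033484
arm [0.59024335 0.08116479 0.105     ]
```

Run:
```python
from h import *
move_pose([0.463,-0.143,0.215],Q); movel([0.463,-0.143,0.118],v=0.12)
f0=get_ft_force(); command_gripper(0.0); print(get_grip_width()*88,get_finger_force(),get_ft_force()-f0,get_tcp_pos())
movel([0.463,-0.143,0.26],v=0.15); print(get_ft_force())
move_pose([0.50,-0.03,0.32],Q); wait(0.3)
for n in("scene","side","wrist"): shot(n,n+"5")
print(get_tcp_pos(),get_ft_force(),get_time())
a,b,c=[cv2.imread(f"pics/{n}5.png") for n in("scene","side","wrist")]
S=cam("scene");D=cam("side");W=cam("wrist","wrist5")
t=get_tcp_pos()+np.array([0,0,-.112]); out=[]
for im,k in((a,S),(b,D),(c,W)):
    u,v=proj(k,t).astype(int); print(u,v); u0,v0=max(u-50,0),max(v-60,0); print(u0,v0); out.append(cv2.resize(im[v0:v0+120,u0:u0+100],(250,300),interpolation=cv2.INTER_CUBIC))
cv2.imwrite("pics/z5.png",np.hstack(out))
```

```text
19.74467880271601 29.999335236279876 [-0.94378905 -0.42075058  0.16942269] [ 0.46260126 -0.14292436  0.11789731]
[-0.65547469 -0.17681161 -1.06150011]
[ 0.49981966 -0.03052814  0.31977247] [-0.18366623  1.38613736 -0.41736987] 9.0417
349 225
299 165
347 224
297 164
322 231
272 171
```

View pics/z5.png

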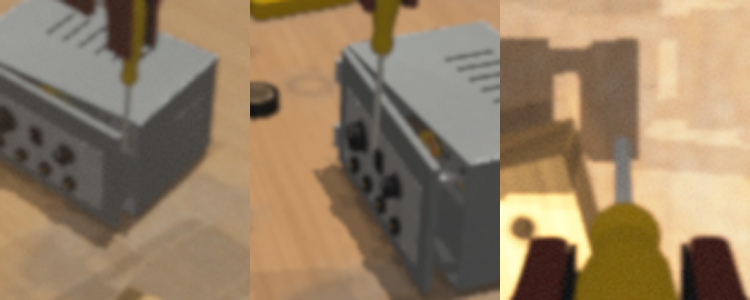

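The tip shows at scene (350,225), side (347.5,224) and wrist (321,226), so the driver hangs almost straight in the grip.

Run:
```python
from h import *
S=cam("scene");D=cam("side");W=cam("wrist","wrist5"); t=get_tcp_pos()
p,e=tri(S,(349.8,225),D,(347.6,224)); print("SD",p-t,e)
for z in(-.110,-.113): print("W",onz(W,(320.8,226.2),t[2]+z)-t)
# handle tops check: front pad-level handle bottom (shoulder) in scene/side
print("SW",tri(S,(349.8,225),W,(320.8,226.2))[0]-t,tri(D,(347.6,224),W,(320.8,226.2))[0]-t)
```

```text
SD [-2.67644404e-04 -8.68867633e-05 -1.11120346e-01] 0.0012963059828158597
W [-0.00130953  0.0047769  -0.11      ]
W [-0.00133314  0.00407675 -0.113     ]
SW [ 0.00017423  0.0028193  -0.11268314] [-0.00042194  0.00359832 -0.11387919]
```

Run:
```python
from h import *
move_pose([0.5885,0.080,0.30],Q); movel([0.5885,0.080,0.254],v=0.1); wait(0.2)
W0=shot("wrist","wrist6");S0=shot("scene","scene6");D0=shot("side","side6")
t=get_tcp_pos()+np.array([0,.0025,-.112]);print(t,get_time(),get_ft_force())
out=[]
for im,k in(W0,S0,D0):
    u,v=proj(k,t).astype(int); u0,v0=max(u-40,0),max(v-50,0); print((u,v),(u0,v0)); out.append(cv2.resize(im[v0:v0+100,u0:u0+80],(264,330),interpolation=cv2.INTER_CUBIC))
cv2.imwrite("pics/z6.png",np.hstack(out))
```

```text
[0.58867867 0.08258373 0.14242806] 10.625 [ 1.05935749  0.31687053 -0.0927799 ]
(np.int64(321), np.int64(228)) (np.int64(281), np.int64(178))
(np.int64(341), np.int64(209)) (np.int64(301), np.int64(159))
(np.int64(372), np.int64(219)) (np.int64(332), np.int64(169))
```

View pics/z6.png

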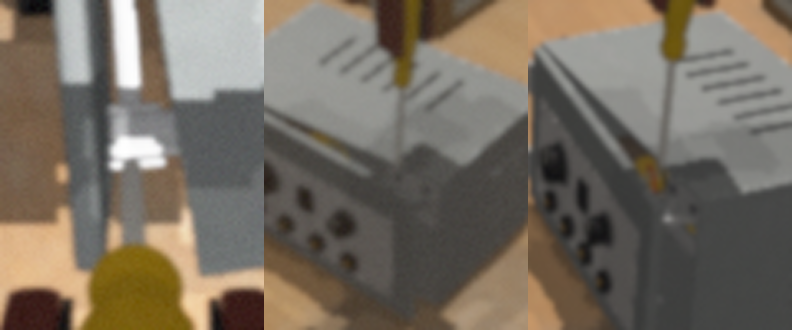

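The wrist crop shows the tip at full-frame (321,225), between the door edge at zoom x≈105 and the roof edge at x≈172, directly over the arm plate. Now I'll lower until the arm is felt, then step down and log the force.

Run:
```python
from h import *
W=cam("wrist","wrist6")
print("plate",[onz(W,(322.5,224.4),z) for z in(.1,.11)],"tip",onz(W,(321,225),.142))
print("door edge",onz(W,(281+105/3.3,225),.134),"roof",onz(W,(281+172/3.3,225),.135))
t=get_tcp_pos(); tx=[0.5885,0.080]
movel([*tx,.234],v=.06,until_force=2); wait(.2)
f0=get_ft_force(); print("before",get_tcp_pos(),f0)
hit=movel([*tx,.195],v=.015,until_force=2.0); wait(.2)
print(hit,get_tcp_pos(),get_ft_force()-f0,get_time())
```

```text
plate [array([0.58923816, 0.07608583, 0.1       ]), array([0.58924485, 0.07836593, 0.11      ])] tip [0.58810208 0.08518466 0.142     ]
door edge [0.5815282  0.08334604 0.134     ] roof [0.59771492 0.08357802 0.135     ]
before [0.58872769 0.08002233 0.23428866] [-0.73728088  0.37968574 -0.83137816]
True [0.58837651 0.07996219 0.21641888] [ 1.17997712 -0.32726679  4.39239965] 12.825
```

Run:
```python
from h import *
tx=[0.5885,0.080]; f0=-0.83
z=.2164
def go(z,v=.01):
    movel([*tx,z],v=v); wait(.12); f=np.mean([get_ft_force() for _ in range(3)],0); print(round(z*1e3,1),get_tcp_pos()*1e3,f.round(2)); return f
for z in(.2174,.2184): f=go(z)
while z>.2145 and f[2]-f0<8: z-=.0004; f=go(z)
print(get_time())
```

```text
217.4 [588.40569734  79.98766088 217.29240511] [ 1.44 -0.86  1.31]
218.4 [588.27584465  79.99711922 218.17190076] [ 0.42  0.48 -0.2 ]
218.0 [588.48455367  80.00229535 217.96849862] [ 0.27  0.11 -0.65]
217.6 [588.49054449  80.01357592 217.60655564] [-0.22  0.02 -0.47]
217.2 [588.57479348  80.0043855  217.31577805] [ 0.12 -0.08  1.37]
216.8 [588.63362445  79.9964193  216.9847139 ] [0.71 0.08 2.94]
216.4 [588.56763165  80.00614861 216.45393516] [-0.26  0.18  3.55]
216.0 [588.53396588  79.99708162 216.00582508] [-0.75 -0.25  3.06]
215.6 [588.53894142  79.99298544 215.63943943] [1.29 0.6  3.44]
215.2 [588.52568964  79.97510906 215.22407203] [ 0.79 -0.63  3.48]
214.8 [588.53377875  80.0040752  214.79838444] [0.89 0.85 3.86]
214.4 [588.53469975  80.01837171 214.44290187] [-0.12 -0.45  3.73]
17.2667
```

The spring preload starts at a TCP z of about 217.0 mm, roughly 3.9 N, then the force rises gently, so the blade is on the arm. I'll press to about 9.1 mm of hook travel and draw the door out.

```bash
cat >> h.py <<'E'
H=np.array([.5668,.2873]); OFF=np.array([-.0003,.0025])
def tcp_at(th,r=.2055,d=.0024):
    p=.16-th; return H+r*np.array([np.sin(p),-np.cos(p)])+d*np.array([np.cos(p),np.sin(p)])-OFF
E
python3 - <<'E'
from h import *
tx=[0.5885,0.080]
for z in(.2115,.2090,.2076):
    movel([*tx,z],v=.015); wait(.1); f=np.mean([get_ft_force() for _ in range(3)],0); print(get_tcp_pos()*1e3,f.round(2))
    if f[2]>8: raise SystemExit
wait(.1)
for th in(.13,.15,.17,.19,.22,.25):
    hit=movel([*tcp_at(th),.2076],v=.03,until_force=5); print(th,hit,get_tcp_pos()*1e3,get_ft_force().round(2))
    if hit: break
shot("wrist","wrist7");shot("scene","scene7");shot("side","side7"); print(get_time())
E
```

```text
[588.55793393  80.01126684 211.52147832] [ 0.22 -0.23  4.71]
[588.5571798   79.96000651 209.05291243] [ 0.09 -0.83  4.43]
[588.63570085  79.9880255  207.76552299] [-0.14 -0.53  4.69]
0.13 False [575.64637004  79.42115299 207.8138868 ] [ 0.56 -0.68  5.47]
0.15 False [571.56183822  79.32708553 207.78395144] [-0.24 -0.67  4.86]
0.17 False [567.43334781  79.31386579 207.79198934] [ 0.88 -0.93  5.4 ]
0.19 False [563.33066109  79.33908071 207.78471336] [ 0.04 -0.13  5.65]
0.22 False [557.08395695  79.60642973 207.75561616] [ 0.31 -0.62  5.37]
0.25 False [550.93005662  80.02734715 207.7762679 ] [0.3  0.83 6.12]
20.8667
```

Run:
```python
from h import *
for th in np.arange(.33,.90,.08):
    hit=movel([*tcp_at(th,.203),.2110],v=.09,until_force=6); print(round(th,2),hit,get_tcp_pos().round(4),get_ft_force().round(2))
    if hit: break
wait(.2); a,S=shot("scene","scene8");b,D=shot("side","side8");w,_=shot("wrist","wrist8"); print(get_time())
cv2.imwrite("pics/z8.png",np.hstack([a[120:370,230:450],cv2.resize(b[120:370,260:470],(210,250)),w[0:250,180:480]]))
```

```text
0.33 False [0.5341 0.0844 0.2111] [-0.24 -1.07  4.56]
0.41 False [0.5186 0.0877 0.211 ] [-0.68  0.4   4.11]
0.49 False [0.5031 0.0922 0.211 ] [-0.08  0.36  4.8 ]
0.57 False [0.4877 0.0979 0.211 ] [0.28 1.53 5.33]
0.65 False [0.4728 0.1047 0.2109] [-0.5  -0.32  4.  ]
0.73 False [0.4589 0.1129 0.211 ] [-0.34 -0.11  4.44]
0.81 False [0.4456 0.1222 0.211 ] [ 0.07 -0.32  4.6 ]
0.89 False [0.4328 0.1323 0.2109] [-0.46  0.12  5.07]
23.8833
```

View pics/z8.png

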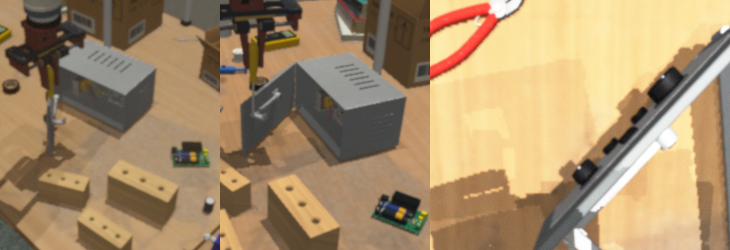

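The door stands wide open, at about 0.88 rad, with the hook visible on its inner face. Next I'll back off and lift out, then carry the driver over the middle hole and check the tip.

Run:
```python
from h import *
movel([*tcp_at(.87,.203),.211],v=.05); p=tcp_at(.87,.203)
movel([*p,.30],v=.1); print(get_ft_force())
move_pose([.4626,-.1429,.30],Q); movel([.4626,-.1429,.212],v=.12); wait(.2)
a,S=shot("scene","scene9");b,D=shot("side","side9");w,W=shot("wrist","wrist9"); t=get_tcp_pos()+np.array([0,.0025,-.112]);print(t,get_time(),get_ft_force())
out=[]
for im,k in((w,W),(a,S),(b,D)):
    u,v=proj(k,t).astype(int); u0,v0=max(u-40,0),max(v-50,0); print((u,v),(u0,v0)); out.append(cv2.resize(im[v0:v0+100,u0:u0+80],(264,330),interpolation=cv2.INTER_CUBIC))
cv2.imwrite("pics/z9.png",np.hstack(out))
```

```text
[ 0.4033432   0.43915053 -0.11124438]
[ 0.46277631 -0.14049575  0.10038648] 27.4667 [ 0.28862488 -0.59566904 -0.75398182]
(np.int64(322), np.int64(228)) (np.int64(282), np.int64(178))
(np.int64(372), np.int64(293)) (np.int64(332), np.int64(243))
(np.int64(342), np.int64(314)) (np.int64(302), np.int64(264))
```

View pics/z9.png

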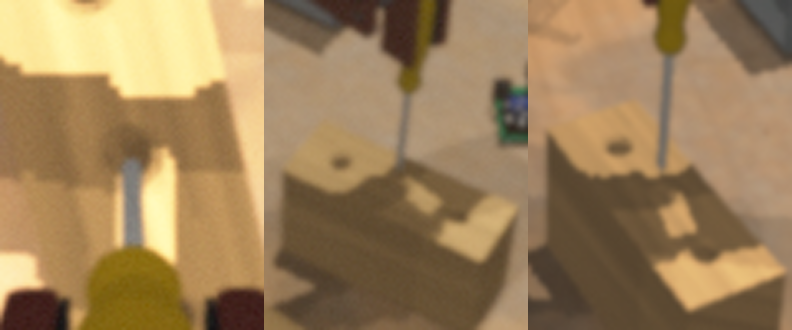

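The tip is at zoom (132,158) and the dark hole at (128,146) just below it, so they line up once parallax is allowed for. I'll lower with force guarding.

Run:
```python
from h import *
W=cam("wrist","wrist9"); print(onz(W,(322,226),.100),onz(W,(320.9,222.5),.084))
hit=movel([.4626,-.1429,.180],v=.05,until_force=3); print(hit,get_tcp_pos(),get_ft_force())
if not hit:
    hit=movel([.4626,-.1429,.119],v=.05,until_force=4); print(hit,get_tcp_pos(),get_ft_force())
print(get_time())
```

```text
[ 0.46268227 -0.13859169  0.1       ] [ 0.46174012 -0.13937938  0.084     ]
False [ 0.4627296  -0.14293115  0.18000743] [-0.74428845 -0.03445812 -0.76983725]
False [ 0.46283367 -0.14299096  0.11927718] [ 0.73273188 -1.37858275  0.18849148]
29.625
```

Run:
```python
from h import *
command_gripper(1.0); wait(.3); movel([.4626,-.1429,.30],v=.15); move_pose([.5,-.05,.42],Q); wait(.5)
a,S=shot("scene","scene10");b,D=shot("side","side10"); print(get_time(),get_grip_width(),get_ft_force())
cv2.imwrite("pics/z10.png",np.hstack([a[120:400,200:480],b[120:400,200:480]]))
def yel(im):
    h=cv2.cvtColor(im,cv2.COLOR_BGR2HSV); m=cv2.inRange(h,(20,150,90),(32,255,255)); m[:200]=0; m[:,:300]=0; m[:,430:]=0
    _,l,s,c=cv2.connectedComponentsWithStats(m); i=1+np.argmax(s[1:,4]); return s[i],(s[i][0]+s[i][2]/2,s[i][1]+2)
(s1,p1),(s2,p2)=yel(a),yel(b); print(s1,s2,"top",tri(S,p1,D,p2))
```

```text
33.6917 0.9952419974280053 [-0.35466811  0.41569126 -0.33794934]
[370 272   8  29 197] [336 282  13  43 432] top (array([ 0.45971803, -0.14197858,  0.16595085]), np.float64(0.0010572947954863674))
```

View pics/z10.png

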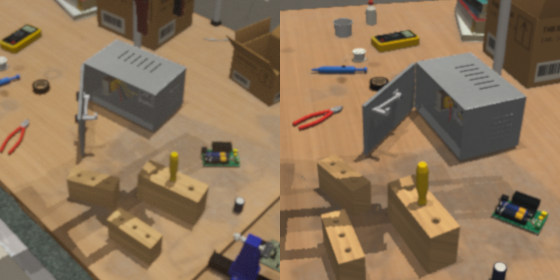

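The door is wide open and the driver stands in the middle hole with its handle top at 166 mm. The bystanders have not moved, so I'm handing in.

```bash
python3 -c "
from station import *
print(job_done(),get_time())"
```

```text
the job is handed in; nothing more can be done
the job is handed in; nothing more can be done
```

The job is handed in, with no verdict returned: the door is free and open at about 0.88 rad, and the screwdriver stands released in the block's middle hole. The bystanders look unmoved, and it took about 34 s of the 61 s allowed.

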